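# Clear the hoof parings and build a hoof support pack

### The job

Scrape every hoof paring off the steel board into the green trough with the yellow scraper (do not touch the parings with the gripper), and stand the scraper back upright on the middle of its red bay on the board. Once the board is clear, build the support pack squarely in the blue jig, one piece after another, each lying flat and fully down: the dark base plate, then every orange pad there is, then the white top plate. Leave the other things where they are, and let go of everything at the end.

Things in the scene. Friction and masses are not known exactly. Their poses are not given: they have to be found in the camera images.
- board: steel-topped build board fixed to the table; origin on the table under the middle of the sweeping area, z up. Its flat top is 34 mm above the table. The sweeping area runs in board y from -140 to +110 mm and in x from -102 to +102 mm, with 10 mm high dark lips along both x sides and no lip at the +y edge, which drops into the green trough (y 110 to 220 mm, x -103 to 103 mm, floor 4 mm above the table, outer walls 28 mm high). At the -y end stands the blue corner-post jig.
- pocket (a point): centre of the floor of the jig pocket (the board's top, 34 mm above the table, at board x 0, y -235 mm); axes as the board. The pocket is 61 mm wide in x and 85 mm long in y, bounded by four L-shaped blue corner posts 62 mm high and 7 mm thick; between the posts each long side (+x and -x) has an open gap 49 mm wide for fingers, so a slab goes in with its 80 mm length along the pocket's y, gripped across its 56 mm width (pocket x). Either end may lead.
- bay (a point): centre of the red painted scraper bay on the board's top (level with it, 34 mm above the table), 150 x 64 mm (board x, y), at board x 0, y -105 mm, between the jig and the parings; axes as the board
- scraper_mid (a point): yellow scraper block with black rubber sole; this point is its centre, 37 mm above its sole, x along the 120 mm blade, z up. Blade block 120 x 50 mm (x, y) and 30 mm high; on it a grip ridge 70 mm long (x), 24 mm thick (y), from 30 to 74 mm above the sole. About 200 g, most of it in the sole. Stands on its sole in the red bay at the start, blade nearly along board x.
- base_mid (a point): dark steel base plate, a solid slab 80 x 56 x 20 mm (x, y, z) lying flat on the table at the start; this point is its centre, x along its 80 mm length, z up
- pad1_mid (a point): orange pad (the pads are all alike; two or three are present), a solid slab 80 x 56 x 12 mm (x, y, z) lying flat on the table at the start; this point is its centre, x along its 80 mm length, z up
- pad2_mid (a point): orange pad (the pads are all alike; two or three are present), a solid slab 80 x 56 x 12 mm (x, y, z) lying flat on the table at the start; this point is its centre, x along its 80 mm length, z up
- pad3_mid (a point): orange pad (the pads are all alike; two or three are present), a solid slab 80 x 56 x 12 mm (x, y, z) lying flat on the table at the start; this point is its centre, x along its 80 mm length, z up
- top_mid (a point): white top plate with a blue round mark on its upper face, a solid slab 80 x 56 x 14 mm (x, y, z) lying flat on the table at the start; this point is its centre, x along its 80 mm length, z up
- chip1_mid (a point): hoof paring, a horn-coloured bent chip about 57 x 25 mm and 8 mm thick, 12 g, lying on the board's sweeping area at the start; this point is its centre. Four or five are present.
- chip2_mid (a point): hoof paring, a horn-coloured bent chip about 57 x 25 mm and 8 mm thick, 12 g, lying on the board's sweeping area at the start; this point is its centre. Four or five are present.
- chip3_mid (a point): hoof paring, a horn-coloured bent chip about 57 x 25 mm and 8 mm thick, 12 g, lying on the board's sweeping area at the start; this point is its centre. Four or five are present.
- chip4_mid (a point): hoof paring, a horn-coloured bent chip about 57 x 25 mm and 8 mm thick, 12 g, lying on the board's sweeping area at the start; this point is its centre. Four or five are present.
- chip5_mid (a point): hoof paring, a horn-coloured bent chip about 57 x 25 mm and 8 mm thick, 12 g, lying on the board's sweeping area at the start; this point is its centre. Four or five are present.
- vial: bystander: small amber vial, 38 mm across, 60 mm high; origin at its underside
- bandage: bystander: blue bandage roll standing on end, 64 mm across, 50 mm high; origin at its underside
- syringe: bystander: large syringe lying down, about 220 mm long, 30 mm high; origin under its barrel
- rasp: bystander: flat-bladed tool lying down, 200 mm long; origin under it
Mind the look-alikes: they are no part of the job. Leave any turquoise look-alike of the part that bears chip4_mid alone. There is more than one size of the part that bears scraper_mid; the job needs the smaller.

How it is judged:
By the outcome, as a careful person would: the job done as asked, in the order asked, and still so for the second after the job is handed in, with the robot touching nothing.
Of chip1, chip2, chip3, chip4, chip5 only 4 to 5 are there at a start; the rules pass over those that are not, and their reading is None.
Of pad1, pad2, pad3 only 2 to 3 are there at a start; the rules pass over those that are not, and their reading is None.
At some moment in a run one of base, pad1, pad2, pad3, top may be knocked a few centimetres aside while the robot is not near it.
Once in a run the grip may slacken for a moment while it holds something.
It also fails if it takes over 210 s, if anything falls off the work surface, if the arm or the gripper's body presses on something with over 40 N, if the wrist force passes 120 N, or if a joint passes its speed limit or range.

### The arm

A 7-joint arm with a two-finger parallel gripper is mounted at the origin on the work surface. World frame = base frame: x ahead of the robot, y to its left, z up, the work surface at z = 0. Lengths are in m, angles in degrees, forces in N, time in s.
With the tool pointing down it reaches from about 0.425 to 0.925 m from the base axis. Payload 6.8 kg.
Tool frame: the origin (TCP) lies on the centre line of the jaws, within the pads' length; the fingertips stand 8 mm ahead of it and the grasp point (between the pads) lies 11 mm behind it (r.finger_overhang is the distance from the TCP to the fingertips, in m); z points along the fingers, y is the line along which they close (so a half turn about z gives the same grasp; the last joint's range is limited). The gripper opens to 85 mm and grips with 20 to 120 N. Pads are 22 mm wide; open, the fingers measure 114 mm over their backs; the gripper's body (76 mm by 85 mm) begins 54 mm behind the grasp point. The pads swing forward as they close: fully open they stand 13 mm farther back than shut.
Start: joints at [60.499, 27.33, 1.283, 89.118, -0.659, 63.558, -4.761], TCP at [0.267, -0.62, 0.217] pointing down, gripper open.
Joint ranges: [-169.35, 169.35], [-19.33, 120.38], [-80.79, 83.38], [13.8, 139.57], [-78.32, 258.32], [9.67, 109.79], [-169.56, 169.56]. Speed limits (degrees/s): [136.94, 136.94, 180, 180, 180, 180, 180].

### API

Orientations are given as a 3x3 rotation matrix whose columns are the frame's x, y, z axes.
In Python, from rig import r gives the robot as it stands. The module is installed in compiled form; this text tells all that it offers.
- The arm moves only by the shell command python3 -m jog 'ROWS' [OPENING]. ROWS is JSON, a list of rows, each a list of 2 entries, a list of its own where there are three numbers: the shift along the tool's x, y, z in mm, then the turn, a rotation vector about the tool's x, y, z in rad. A call has 1 to 12 rows; each row is the pose to reach, as a shift and turn from the pose commanded when the call began, along the tool's axes at that moment; what a row does not reach only later rows make up. A row lasts 1/8 s, in which the tool goes at most 62.5 mm and 10.7 degrees, less where a joint would pass 70% of its speed; a pose out of reach is approached as far as the arm can. A call with a gripper value outside its range is refused whole. OPENING is the finger opening in mm, from 0 to 85.4, set as the call begins (- or left out, the last holds). The fingers move at their own pace and stop on an object; the grip force is fixed at half the most. Time passes only in rows, so rows that repeat a pose let the fingers close. It gives the time, the measured TCP pose, the force, the opening and the grip force at its end, in the units of the state.
- r.observe(): the state, without advancing time (a new reading comes with each control period).
- r.snapshot(name): name is "scene" or "top" or "wrist"; returns (picture, depth): 400x640x3 uint8, blue, green, red; 400x640 float32, m along the optical axis (not along the pixel's ray), 0 where there is no reading.
- r.camera_info(name): a dict with "intrinsics" (3x3 intrinsics, pixels), "world_to_cam" (4x4, takes a point from world to camera coordinates). Camera axes: x right, y up, looking along -z (the intrinsics and any distortion apply to the point x, -y, -z); pixel columns grow to the right and rows downward; lengths in m; the calibration is good to about 2 mm. A picture is of the moment at which its call begins: read the wrist's pose just before it. camera_info takes no time and is no camera call; for the wrist camera it gives the pose at the moment of the call.
- r.sign_off(): hands the job in; it is judged then, once.
The state is a dict: "time": time; "q": joint angles; "joint_vel": joint speeds; "joint_torque": joint torques, N m; "tcp_pos": TCP position; "eef_rot": TCP orientation; "contact_force": force on the tool from outside, world axes, zero at the start; "ft_torque": the same for the moment, N m; "finger_gap": finger opening in m; "gripper_force": force on a finger pad.
Only numpy, scipy, OpenCV 4.12 (cv2) and the standard library are available. Lean on these libraries where they do the work, as an engineer would, in place of code of your own. Each camera call takes 0.05 s, during which the arm holds its last target. There are 200 camera calls.

## Working session

There is one attempt and no reset: what is moved stays moved. The work goes in short steps, Python scripts to look and compute and a shell command to move; the robot and the scene stay as the last step left them, time stands still between calls to the robot, and variables do not carry over. Pictures are saved under pics/ and viewed, at most 14 in all, crops included, and the job is handed in when it is done.

```bash
mkdir -p pics; ls
python3 - <<'E'
from rig import r
import cv2,numpy as np
s=r.observe();print(s['time'],s['tcp_pos'],s['eef_rot'],s['finger_gap'],r.finger_overhang)
for n in ["top","scene"]:
    p,d=r.snapshot(n);cv2.imwrite(f"pics/{n}0.png",p);np.save(f"pics/{n}0.npy",d)
    c=r.camera_info(n);print(n,np.round(c["intrinsics"],1).tolist(),np.round(c["world_to_cam"],4).tolist(),[k for k in c])
E
```

```text
pics
0.0 [ 0.26683831 -0.6193321   0.21581854] [[ 9.18359496e-01  3.95746249e-01 -8.62361620e-04]
 [ 3.95747161e-01 -9.18358053e-01  1.63427934e-03]
 [-1.45196819e-04 -1.84213312e-03 -9.99998293e-01]] 0.08545834121735478 0.008
top [[383.6, 0.0, 320.3], [0.0, 383.6, 206.2], [0.0, 0.0, 1.0]] [[0.0034, -0.9995, 0.0319, -0.0762], [0.9997, 0.0042, 0.0252, -0.5447], [-0.0253, 0.0319, 0.9992, -1.0551], [0.0, 0.0, 0.0, 1.0]] ['intrinsics', 'world_to_cam']
scene [[440.0, 0.0, 325.2], [0.0, 440.0, 194.6], [0.0, 0.0, 1.0]] [[-0.8769, 0.4804, -0.0117, 0.5293], [-0.2832, -0.497, 0.8202, 0.0559], [0.3883, 0.7226, 0.5719, -1.2755], [0.0, 0.0, 0.0, 1.0]] ['intrinsics', 'world_to_cam']
```

View pics/top0.png

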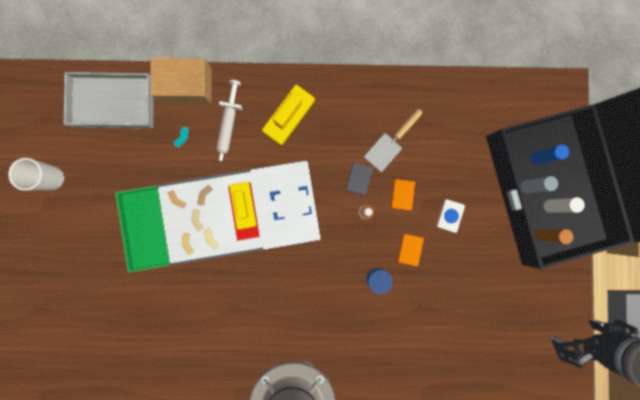

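View pics/scene0.png

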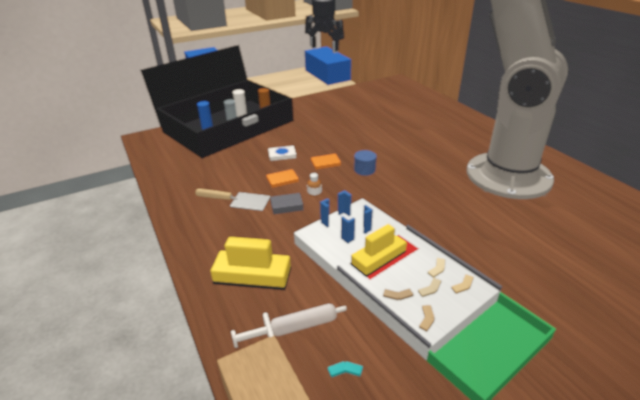

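Top view:
- The board runs from x≈118 to 320 px. The trough is at its left, five parings are around (165–215, 190–245), the small scraper stands on the red bay at (242,208), and the jig is at (291,203).
- The base is at (360,179), the pads at (403,194) and (411,250), and the top plate at (451,216).

Look-alikes:
- There are two yellow scrapers: (242,208) in the red bay, which is the smaller, and (289,114) on the table, which is larger. I want the one in the bay.
- There is a turquoise paring at (181,136), which I leave alone.
- A grey square at (383,152) is the rasp blade, not the base.

```bash
cat > h.py <<'E'
import numpy as np,cv2
from rig import r
from scipy.spatial.transform import Rotation as R
def ray(ci,uv,z):
    K=ci["intrinsics"];W=ci["world_to_cam"];uv=np.atleast_2d(uv).astype(float)
    d=np.c_[(uv[:,0]-K[0,2])/K[0,0],-(uv[:,1]-K[1,2])/K[1,1],-np.ones(len(uv))]@W[:3,:3]
    c=-W[:3,:3].T@W[:3,3]
    return c+d*((z-c[2])/d[:,2])[:,None]
def rect(ci,mask,z,amin=40,amax=1e9):
    "blobs -> (centre xy mm, long, short mm, yaw deg of long axis, pixel)"
    out=[]
    for c in cv2.findContours(mask.astype(np.uint8),cv2.RETR_EXTERNAL,cv2.CHAIN_APPROX_NONE)[0]:
        if not amin<cv2.contourArea(c)<amax: continue
        p=ray(ci,c[:,0,:],z)[:,:2]*1000
        (cx,cy),(w,h),a=cv2.minAreaRect(p.astype(np.float32))
        if w<h: w,h,a=h,w,a+90
        out.append((round(cx,1),round(cy,1),round(w,1),round(h,1),round((a+90)%180-90,1),c[:,0,:].mean(0).round().tolist()))
    return out
def go(x,y,z,yaw):
    "jog shift (mm) and turn about tool z for TCP at x,y,z mm, tool y axis along yaw (mod 180)"
    s=r.observe();E=s["eef_rot"];p=s["tcp_pos"]*1000
    best=None
    for k in (0,180):
        a=np.radians(yaw+k);ty=np.array([np.cos(a),np.sin(a),0]);tz=np.array([0,0,-1.]);T=np.c_[np.cross(ty,tz),ty,tz]
        v=(R.from_matrix(E.T@T)).as_rotvec()
        if best is None or np.linalg.norm(v)<np.linalg.norm(best): best=v
    print("t%.2f tcp"%s["time"],p.round(1),"shift",(E.T@(np.array([x,y,z])-p)).round(1),"turn",best.round(4),"gap %.1f"%(s["finger_gap"]*1000),"q7 %.0f"%s["q"][6])
E
python3 - <<'E'
from h import *
p=cv2.imread("pics/top0.png");ci=r.camera_info("top");H=cv2.cvtColor(p,cv2.COLOR_BGR2HSV)
h,s,v=cv2.split(H);X,Y=np.meshgrid(range(640),range(400))
print("green z28",rect(ci,(h>50)&(h<80)&(s>150),.028,300))
g=(X>100)&(X<335)&(Y>150)&(Y<280)
print("board z34",rect(ci,g&~((h>2)&(h<14)&(s>90)&(v<140))&~((h>50)&(h<80)&(s>150)),.034,3000))
print("red+yel z34",rect(ci,g&(((h<5)|(h>175))&(s>150)&(v>120)),.034))
y=(h>22)&(h<35)&(s>180)
print("yel z64",rect(ci,y,.064)); 
b=cv2.dilate((g&(h>100)&(h<125)&(s>110)).astype(np.uint8),np.ones((15,15)))
pb=np.argwhere(g&(h>100)&(h<125)&(s>110)&(X>265))[:,::-1]
print("jig z96",rect(ci,cv2.morphologyEx((g&(h>100)&(h<125)&(s>110)&(X>265)).astype(np.uint8),cv2.MORPH_CLOSE,np.ones((41,41))),.096))
print("orange",rect(ci,(h>5)&(h<20)&(s>220)&(v>200)&(X<480),.012))
print("base",rect(ci,(X>335)&(X<380)&(Y>155)&(Y<200)&(v<110)&(s<90),.020))
print("top",rect(ci,(X>430)&(X<475)&(Y>190)&(Y<240)&(((s<60)&(v>150))|((h>100)&(h<130)&(s>120))),.014))
for n,a,sc in [("c0",(110,75,330,280),3.6)]:
    x0,y0,x1,y1=a;cv2.imwrite("pics/c0.png",cv2.resize(p[y0:y1,x0:x1],None,fx=2.9,fy=2.9,interpolation=cv2.INTER_CUBIC))
E
```

```text
green z28 [(483.2, 403.3, 211.2, 107.7, 10.0, [142.0, 228.0])]
board z34 [(517.4, 201.9, 527.0, 225.5, -80.4, [216.0, 216.0])]
red+yel z34 [(471.4, 123.3, 57.7, 25.0, -81.3, [247.0, 233.0])]
yel z64 [(545.9, 130.5, 115.6, 49.9, 10.5, [243.0, 205.0]), (784.3, 12.4, 156.8, 69.3, -36.1, [288.0, 115.0])]
jig z96 [(552.1, 5.4, 92.4, 68.1, -80.3, [290.0, 202.0])]
orange [(425.4, -325.4, 79.1, 54.6, -12.3, [411.0, 250.0]), (578.8, -304.4, 78.9, 54.6, -6.9, [403.0, 194.0])]
base [(621.0, -180.2, 82.1, 58.7, -16.6, [359.0, 179.0])]
top [(520.6, -437.6, 84.0, 59.5, -17.6, [451.0, 216.0])]
```

View pics/c0.png

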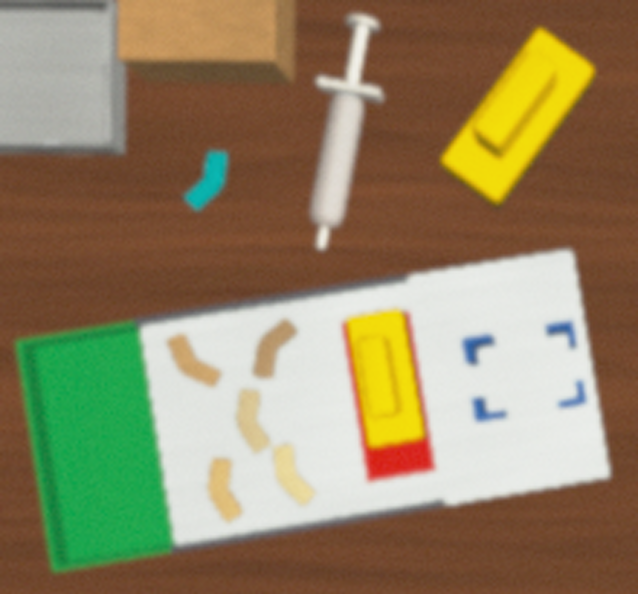

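```bash
python3 -c "
from h import *
go(545,131,260,99.8)"
```

```text
t0.10 tcp [ 266.8 -619.4  215.9] shift [ 552.4 -579.2  -43.2] turn [-0.0016  0.0003  0.2357] gap 85.5 q7 -5
```

```bash
python3 -m jog '[[[40,-42,-20],[0,0,0]],[[80,-84,-43],[0,0,0.05]],[[120,-126,-43],[0,0,0.1]],[[160,-168,-43],[0,0,0.15]],[[200,-210,-43],[0,0,0.2]],[[240,-252,-43],[0,0,0.236]],[[280,-294,-43],[0,0,0.236]],[[320,-336,-43],[0,0,0.236]],[[360,-378,-43],[0,0,0.236]],[[400,-420,-43],[0,0,0.236]],[[440,-461,-43],[0,0,0.236]],[[480,-503,-43],[0,0,0.236]]]' 85
python3 -m jog '[[[32,-42,0],[0,0,0]],[[50,-62,0],[0,0,0]],[[50,-62,0],[0,0,0]],[[50,-62,0],[0,0,0]]]'
python3 - <<'E'
from h import *
ci=r.camera_info("wrist");p,d=r.snapshot("wrist");cv2.imwrite("pics/w1.png",p);np.save("pics/w1.npy",d)
H=cv2.cvtColor(p,cv2.COLOR_BGR2HSV);h,s,v=cv2.split(H)
y=(h>22)&(h<35)&(s>150)
print("yel64",rect(ci,y,.064,200)); print("red",rect(ci,((h<5)|(h>175))&(s>150)&(v>100),.034,100))
print(np.round(ci["world_to_cam"],3).tolist(), np.round(ci["intrinsics"],0).tolist())
go(545,131,260,99.8)
E
```

```text
time: 1.6
tcp_pos: [0.5091, 0.0334, 0.2596]
eef_rot: [[0.986, 0.169, -0.0], [0.169, -0.986, -0.0], [-0.0, 0.0, -1.0]]
contact_force: [0.2, -0.2, -0.2]
finger_gap: 0.0847
gripper_force: 0.0
time: 2.1
tcp_pos: [0.5471, 0.1004, 0.2593]
eef_rot: [[0.986, 0.169, -0.001], [0.169, -0.986, -0.001], [-0.001, 0.001, -1.0]]
contact_force: [-0.1, 1.3, -0.2]
finger_gap: 0.085
gripper_force: 0.0
yel64 [(547.6, 130.4, 116.2, 47.0, 10.4, [289.0, 163.0]), (721.2, 39.9, 50.0, 25.0, -80.2, [403.0, 8.0])]
red [(529.7, 131.9, 146.9, 60.5, 9.9, [274.0, 185.0])]
[[0.17, -0.985, 0.001, 0.006], [0.94, 0.162, -0.301, -0.479], [0.296, 0.052, 0.954, -0.588], [0.0, 0.0, 0.0, 1.0]] [[308.0, 0.0, 315.0], [0.0, 308.0, 198.0], [0.0, 0.0, 1.0]]
t2.15 tcp [547.2 100.1 259.5] shift [  3.1 -30.9  -0.5] turn [ 0.0008  0.0009 -0.0019] gap 84.7 q7 -104
```

View pics/w1.png

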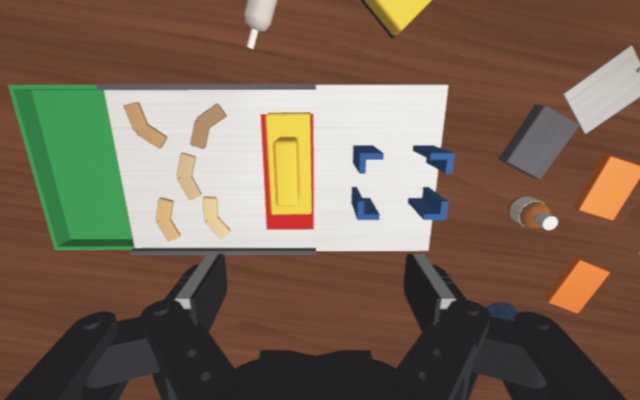

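The wrist view shows the scraper ridge at about (287,172) on the red bay. The five parings are to its left at (145,125), (208,126), (189,177), (168,220) and (216,217), and the jig is on the right.

Run:
```python
from h import *
ci=r.camera_info("wrist");d=np.load("pics/w1.npy")
m=(d>0);vv,uu=np.nonzero(m);K=ci["intrinsics"];W=ci["world_to_cam"]
Z=d[m];c=np.c_[(uu-K[0,2])/K[0,0]*Z,-(vv-K[1,2])/K[1,1]*Z,-Z];P=(c-W[:3,3])@W[:3,:3]
sel=(P[:,2]>.098)&(P[:,2]<.118)&(abs(P[:,1]-.13)<.06)&(abs(P[:,0]-.54)<.1)
print("ridge",cv2.minAreaRect((P[sel,:2]*1000).astype(np.float32)),np.median(P[sel,2]))
b=(uu>110)&(uu<440)&(vv>90)&(vv<245); q=P[b]; t=q[(q[:,2]>.025)&(q[:,2]<.045)]; print("boardz",np.median(t[:,2]))
print(ray(ci,[(286.5,171.5)],.108)*1000)
p=cv2.imread("pics/w1.png");h,s,v=cv2.split(cv2.cvtColor(p,cv2.COLOR_BGR2HSV))
L=[]
for row in range(110,235,3):
    g=np.nonzero((h[row]>50)&(h[row]<85)&(s[row]>120)&(np.arange(640)<200))[0]
    L.append((g.max()+.5,row))
e=ray(ci,L,.034)*1000; vx,vy,x0,y0=cv2.fitLine(e[:,:2].astype(np.float32),cv2.DIST_HUBER,0,.01,.01).ravel();print("edge y=110:",x0,y0,np.degrees(np.arctan2(vy,vx)))
for a in (545,512): pass
go(547,130.5,150,100.4)
```

```text
ridge ((547.0100708007812, 131.23204040527344), (70.19670104980469, 23.995807647705078), 10.386083602905273) 0.10795456817180729
boardz 0.034395285393456806
[[550.84237383 130.03594889 108.        ]]
edge y=110: 495.84354 344.15863 9.693031
t2.15 tcp [547.2 100.1 259.5] shift [  5.  -30.1 109.5] turn [ 0.0008  0.0009 -0.0123] gap 84.7 q7 -104
```

```bash
python3 -m jog '[[[5,-30.7,40],[0,0,-0.012]],[[5,-30.7,90],[0,0,-0.012]],[[5,-30.7,130],[0,0,-0.012]],[[5,-30.7,165],[0,0,-0.012]],[[5,-30.7,180],[0,0,-0.012]],[[5,-30.7,184.5],[0,0,-0.012]],[[5,-30.7,184.5],[0,0,-0.012]],[[5,-30.7,184.5],[0,0,-0.012]]]' 60
python3 -m jog '[[[0,0,0],[0,0,0]],[[0,0,0],[0,0,0]],[[0,0,0],[0,0,0]],[[0,0,0],[0,0,0]],[[0,0,0],[0,0,0]],[[0,0,0],[0,0,0]]]' 10
python3 -c "
from h import *
go(547,131.2,75,100.4)"
```

```text
time: 3.15
tcp_pos: [0.5483, 0.1328, 0.0766]
eef_rot: [[0.983, 0.182, 0.002], [0.182, -0.983, 0.0], [0.002, -0.0, -1.0]]
contact_force: [-0.6, -0.1, 0.5]
finger_gap: 0.0598
gripper_force: 0.0
time: 3.9
tcp_pos: [0.5477, 0.1324, 0.0759]
eef_rot: [[0.983, 0.182, 0.001], [0.182, -0.983, -0.0], [0.001, 0.0, -1.0]]
contact_force: [-1.8, -2.1, 5.8]
finger_gap: 0.0227
gripper_force: 59.5
t3.90 tcp [547.7 132.4  75.9] shift [-0.9  1.   0.9] turn [ 0.0005 -0.0006  0.001 ] gap 22.7 q7 -113
```

```bash
python3 -m jog '[[[0,0,-4],[0,0,0]],[[-15,0,-8],[0,0,0.012]],[[-40,-0.5,-8],[0,0,0.012]],[[-59,-0.8,-8],[0,0,0.012]],[[-59,-0.8,-4],[0,0,0.012]],[[-59,-0.8,-0.5],[0,0,0.012]],[[-59,-0.8,-0.5],[0,0,0.012]]]'
python3 -m jog '[[[0,-18,0],[0,0,0]],[[0,-36,0],[0,0,0]],[[0,-54,0],[0,0,0]],[[0,-72,0],[0,0,0]],[[0,-90,0],[0,0,0]],[[0,-108,0],[0,0,0]],[[0,-126,0],[0,0,0]],[[0,-144,0],[0,0,0]],[[0,-160,0],[0,0,0]],[[0,-176,0],[0,0,0]],[[0,-192,0],[0,0,0]],[[0,-205,0],[0,0,0]]]'
python3 -m jog '[[[0,0,0],[0,0,0]],[[0,0,-20],[0,0,0]],[[0,20,-50],[0,0,0]],[[20,60,-60],[0,0,0]],[[40,110,-60],[0,0,0]],[[60,160,-60],[0,0,0]],[[80,200,-60],[0,0,0]],[[80,200,-60],[0,0,0]]]'
python3 - <<'E'
from h import *
ci=r.camera_info("wrist");p,d=r.snapshot("wrist");cv2.imwrite("pics/w2.png",p)
p,d=r.snapshot("top");cv2.imwrite("pics/t2.png",p)
go(529.7,131.9,75,99.7)
E
```

```text
time: 4.78
tcp_pos: [0.4895, 0.1227, 0.0759]
eef_rot: [[0.986, 0.169, -0.0], [0.169, -0.986, -0.0], [-0.0, 0.0, -1.0]]
contact_force: [1.3, -0.8, 4.3]
finger_gap: 0.0225
gripper_force: 59.9
time: 6.28
tcp_pos: [0.4548, 0.3236, 0.0758]
eef_rot: [[0.986, 0.169, -0.0], [0.169, -0.986, -0.003], [-0.001, 0.003, -1.0]]
contact_force: [1.1, -4.7, 6.9]
finger_gap: 0.023
gripper_force: 60.3
time: 7.28
tcp_pos: [0.5684, 0.1357, 0.1343]
eef_rot: [[0.987, 0.162, -0.002], [0.162, -0.987, -0.003], [-0.002, 0.002, -1.0]]
contact_force: [-1.2, 0.8, -2.0]
finger_gap: 0.023
gripper_force: 59.5
t7.38 tcp [566.2 140.7 134.6] shift [-37.3   2.6  59.7] turn [-0.0004  0.0028  0.    ] gap 22.8 q7 -111
```

View pics/w2.png

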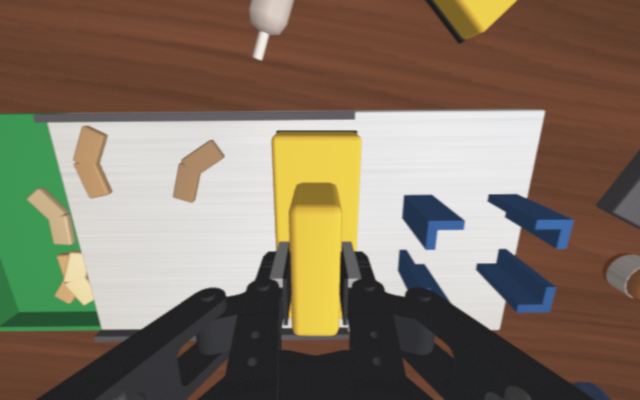

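The two remaining parings are at (92,160) and (200,170), both in the upper (+x) lane. The other three are in the trough. Sweeping the +x lane now.

```bash
python3 -m jog '[[[1.5,0,25],[0,0,0]],[[1.5,0,48],[0,0,0]],[[1.5,0,57],[0,0,0]],[[1.5,0,59.2],[0,0,0]],[[1.5,0,59.2],[0,0,0]]]'
python3 -m jog '[[[0,-18,0],[0,0,0]],[[0,-36,0],[0,0,0]],[[0,-54,0],[0,0,0]],[[0,-72,0],[0,0,0]],[[0,-90,0],[0,0,0]],[[0,-108,0],[0,0,0]],[[0,-126,0],[0,0,0]],[[0,-144,0],[0,0,0]],[[0,-160,0],[0,0,0]],[[0,-176,0],[0,0,0]],[[0,-190,0],[0,0,0]],[[0,-200,0],[0,0,0]]]'
python3 -m jog '[[[0,0,0],[0,0,0]],[[0,0,-20],[0,0,0]],[[-5,20,-50],[0,0,0]],[[-10,60,-60],[0,0,0]],[[-20,110,-60],[0,0,0]],[[-30,160,-60],[0,0,0]],[[-38,200,-60],[0,0,0]],[[-38,200,-60],[0,0,0]],[[-38,200,-60],[0,0,0]]]'
python3 - <<'E'
from h import *
ci=r.camera_info("wrist");p,d=r.snapshot("wrist");cv2.imwrite("pics/w3.png",p)
p,d=r.snapshot("top");cv2.imwrite("pics/t3.png",p)
go(529.7,131.9,75,99.7)
E
```

```text
time: 8.0
tcp_pos: [0.5689, 0.1421, 0.0772]
eef_rot: [[0.985, 0.171, 0.001], [0.171, -0.985, 0.0], [0.001, -0.0, -1.0]]
contact_force: [0.3, 0.4, -2.8]
finger_gap: 0.0229
gripper_force: 59.5
time: 9.5
tcp_pos: [0.5344, 0.3396, 0.0766]
eef_rot: [[0.985, 0.17, -0.0], [0.17, -0.985, 0.0], [-0.0, -0.0, -1.0]]
contact_force: [-0.1, 0.0, -2.6]
finger_gap: 0.0228
gripper_force: 59.5
time: 10.62
tcp_pos: [0.5318, 0.1352, 0.1378]
eef_rot: [[0.986, 0.169, 0.002], [0.169, -0.986, 0.001], [0.002, -0.0, -1.0]]
contact_force: [0.3, -0.3, -2.2]
finger_gap: 0.0227
gripper_force: 59.7
t10.72 tcp [531.5 136.5 137.4] shift [-2.6  4.2 62.4] turn [-0.0008 -0.0013  0.0031] gap 22.7 q7 -111
```

View pics/w3.png

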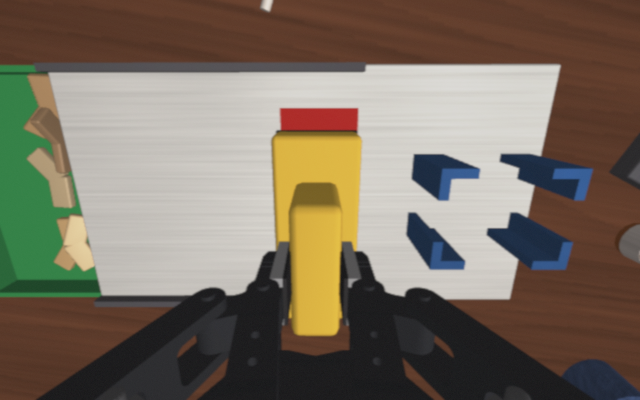

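```bash
python3 -m jog '[[[-1.7,3.2,25],[0,0,0]],[[-1.7,3.2,48],[0,0,0]],[[-1.7,3.2,57],[0,0,0]],[[-1.7,3.2,60],[0,0,0]],[[-1.7,3.2,61.7],[0,0,0]],[[-1.7,3.2,61.7],[0,0,0]],[[-1.7,3.2,61.7],[0,0,0]]]'
python3 -c "
from h import *
go(530.4,133.1,75.7,99.7)"
```

```text
time: 11.6
tcp_pos: [0.5307, 0.1323, 0.0759]
eef_rot: [[0.985, 0.17, 0.002], [0.17, -0.985, 0.001], [0.002, -0.001, -1.0]]
contact_force: [-1.2, 1.7, 4.8]
finger_gap: 0.0227
gripper_force: 60.5
t11.60 tcp [530.7 132.3  75.9] shift [-0.2 -0.9  0.2] turn [-0.0007 -0.0018  0.0015] gap 22.7 q7 -113
```

```bash
python3 -m jog '[[[0,0,0],[0,0,0]],[[0,0,0],[0,0,0]],[[0,0,0],[0,0,0]],[[0,0,-10],[0,0,0]],[[0,0,-40],[0,0,0]],[[0,0,-90],[0,0,0]],[[0,0,-140],[0,0,0]],[[0,40,-190],[0,0,0]],[[0,90,-210],[0,0,0]],[[-10,140,-210],[0,0,0]],[[-20,190,-210],[0,0,0]],[[-20,230,-210],[0,0,0]]]' 60
python3 -m jog '[[[0,0,0],[0,0,0]],[[0,0,0],[0,0,0]]]' 72
cat > look.py <<'E'
from h import *
def cloud(n="wrist",name=None):
    ci=r.camera_info(n);p,d=r.snapshot(n)
    if name: cv2.imwrite(f"pics/{name}.png",p)
    K=ci["intrinsics"];W=ci["world_to_cam"];vv,uu=np.mgrid[0:400,0:640]
    c=np.stack([(uu-K[0,2])/K[0,0]*d,-(vv-K[1,2])/K[1,1]*d,-d],-1)
    P=(c-W[:3,3])@W[:3,:3]*1000;P[d<=0]=-9999
    return ci,p,cv2.cvtColor(p,cv2.COLOR_BGR2HSV),P
def slab(P,m,zlo,zhi,label,amin=60):
    m=(m&(P[...,2]>zlo)&(P[...,2]<zhi)).astype(np.uint8)
    n,lab,st,ce=cv2.connectedComponentsWithStats(m)
    for i in range(1,n):
        if st[i,4]<amin: continue
        q=P[lab==i];(cx,cy),(w,h),a=cv2.minAreaRect(q[:,:2].astype(np.float32))
        if w<h:w,h,a=h,w,a+90
        print(label,"c %.1f %.1f size %.1f %.1f yaw %.1f z %.1f"%(cx,cy,w,h,(a+90)%180-90,np.median(q[:,2])),"px",ce[i].round())
def colours(H):
    h,s,v=cv2.split(H)
    return dict(yellow=(h>22)&(h<35)&(s>150),orange=(h>5)&(h<20)&(s>200)&(v>150),blue=(h>100)&(h<130)&(s>110),red=((h<5)|(h>175))&(s>150)&(v>100),dark=(s<110)&(v<110),white=(s<60)&(v>150))
E
python3 - <<'E'
from look import *
ci,p,H,P=cloud(name="w4");C=colours(H)
slab(P,C["yellow"],98,118,"ridge");print("red",rect(ci,C["red"],.034,100))
slab(P,C["orange"],6,20,"pad");slab(P,C["dark"],14,26,"base",150);slab(P,C["white"]|C["blue"],9,20,"top",150)
b=C["blue"]&(P[...,2]>90)&(P[...,2]<102)&(abs(P[...,1])<100);q=P[b]
print("jig",cv2.minAreaRect(q[:,:2].astype(np.float32)),np.median(q[:,2]),len(q))
go(551.6,3.8,150,9.7)
E
```

```text
time: 13.1
tcp_pos: [0.5488, -0.101, 0.2858]
eef_rot: [[0.986, 0.168, 0.001], [0.168, -0.986, -0.001], [0.001, 0.001, -1.0]]
contact_force: [1.6, 0.7, 0.0]
finger_gap: 0.0597
gripper_force: 0.0
time: 13.35
tcp_pos: [0.5494, -0.0975, 0.2853]
eef_rot: [[0.985, 0.171, 0.0], [0.171, -0.985, 0.001], [0.0, -0.001, -1.0]]
contact_force: [-0.1, 0.7, 0.3]
finger_gap: 0.0722
gripper_force: 0.0
ridge c 529.7 130.0 size 67.9 21.7 yaw 9.9 z 107.7 px [108. 155.]
red [(529.8, 131.7, 147.1, 61.3, 9.9, [151.0, 142.0])]
base c 622.1 -181.4 size 80.0 56.2 yaw -16.3 z 20.2 px [386. 116.]
base c 439.9 -629.3 size 117.4 4.3 yaw 15.8 z 19.1 px [633. 289.]
base c 361.2 -217.7 size 56.6 17.8 yaw -47.8 z 20.8 px [370. 286.]
top c 686.5 193.8 size 36.5 12.0 yaw -31.4 z 17.6 px [98. 11.]
top c 520.7 -438.3 size 80.5 57.2 yaw -18.7 z 14.5 px [537. 216.]
jig ((552.7188720703125, 3.2507705688476562), (73.02701568603516, 97.52392578125), 9.882461547851562) 95.9256954183349 839
t13.40 tcp [549.5 -96.9 285.3] shift [ 19.4 -98.7 135.3] turn [-1.0000e-04 -9.0000e-04 -1.5672e+00] gap 72.0 q7 -81
```

View pics/w4.png

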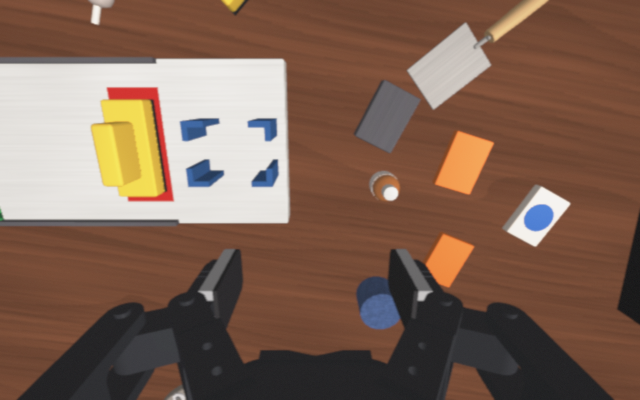

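The image shows the scraper on the red bay at (120,150) and the jig at (228,152). The base is at (387,116), the pads at (465,162) and (447,260, partly behind a finger), and the top plate at (537,216). Going for the base with the half turn chosen to keep joint 7 in range.

```bash
python3 -m jog '[[[10,10,0],[0,0,-0.18]],[[20,20,0],[0,0,-0.36]],[[30,40,0],[0,0,-0.54]],[[40,60,0],[0,0,-0.72]],[[57,80,0],[0,0,-0.9]],[[57,95.6,0],[0,0,-1.08]],[[57.2,95.6,0],[0,0,-1.26]],[[57.2,95.6,0],[0,0,-1.44]],[[57.2,95.6,0],[0,0,-1.62]],[[57.2,95.6,20],[0,0,-1.8]],[[57.2,95.6,40],[0,0,-1.98]],[[57.2,95.6,60],[0,0,-2.16]]]' 68
python3 -m jog '[[[0,0,30],[0,0,-0.18]],[[0,0,60],[0,0,-0.36]],[[0,0,90],[0,0,-0.52]],[[0,0,90],[0,0,-0.52]],[[0,0,90],[0,0,-0.52]]]'
python3 - <<'E'
from look import *
ci,p,H,P=cloud(name="w5");C=colours(H)
slab(P,C["dark"]&(abs(P[...,0]-622)<70)&(abs(P[...,1]+181)<70),14,26,"base",150)
go(622.1,-181.4,10,73.7)
E
```

```text
time: 14.9
tcp_pos: [0.6224, -0.1809, 0.2247]
eef_rot: [[-0.695, 0.719, 0.001], [0.719, 0.695, 0.0], [-0.0, 0.001, -1.0]]
contact_force: [0.4, -0.5, 1.2]
finger_gap: 0.0684
gripper_force: 0.0
time: 15.52
tcp_pos: [0.623, -0.182, 0.1363]
eef_rot: [[-0.957, 0.288, 0.002], [0.288, 0.957, 0.0], [-0.002, 0.001, -1.0]]
contact_force: [-0.2, 0.3, 1.4]
finger_gap: 0.0677
gripper_force: 0.0
base c 621.6 -182.2 size 79.5 56.0 yaw -16.2 z 20.2 px [315. 185.]
t15.57 tcp [ 623.3 -182.3  136.8] shift [  1.7   0.4 126.8] turn [ 0.0004  0.0026 -0.0079] gap 68.1 q7 64
```

```bash
python3 -m jog '[[[1.5,0.4,40],[0,0,-0.008]],[[1.5,0.4,80],[0,0,-0.008]],[[1.5,0.4,110],[0,0,-0.008]],[[1.5,0.4,122],[0,0,-0.008]],[[1.5,0.4,126.5],[0,0,-0.008]],[[1.5,0.4,126.5],[0,0,-0.008]],[[1.5,0.4,126.5],[0,0,-0.008]]]'
python3 -m jog '[[[0,0,0],[0,0,0]],[[0,0,0],[0,0,0]],[[0,0,0],[0,0,0]],[[0,0,0],[0,0,0]]]' 40
python3 -m jog '[[[0,0,-10],[0,0,0]],[[0,0,-40],[0,0,0]],[[0,0,-90],[0,0,0]],[[0,0,-130],[0,0,0]],[[0,0,-150],[0,0,0]],[[0,0,-150],[0,0,0]],[[0,0,-150],[0,0,0]]]'
python3 - <<'E'
from look import *
ci,p,H,P=cloud(name="w6");
go(552.3,3.4,160,9.8)
E
```

```text
time: 16.45
tcp_pos: [0.6217, -0.1823, 0.0097]
eef_rot: [[-0.96, 0.279, 0.002], [0.279, 0.96, -0.001], [-0.002, 0.0, -1.0]]
contact_force: [-0.5, 0.4, 0.5]
finger_gap: 0.0679
gripper_force: 0.0
time: 16.95
tcp_pos: [0.6207, -0.1821, 0.0084]
eef_rot: [[-0.96, 0.279, 0.0], [0.279, 0.96, 0.0], [0.0, 0.0, -1.0]]
contact_force: [-0.3, 0.2, -0.9]
finger_gap: 0.0398
gripper_force: 0.0
time: 17.82
tcp_pos: [0.6196, -0.1823, 0.1566]
eef_rot: [[-0.96, 0.279, -0.003], [0.279, 0.96, 0.0], [0.003, -0.0, -1.0]]
contact_force: [-0.3, -0.3, -0.4]
finger_gap: 0.0402
gripper_force: 0.0
t17.88 tcp [ 619.5 -182.2  156.4] shift [116.3 159.5  -3.3] turn [-0.002  -0.0027  1.1169] gap 40.4 q7 65
```

View pics/w6.png

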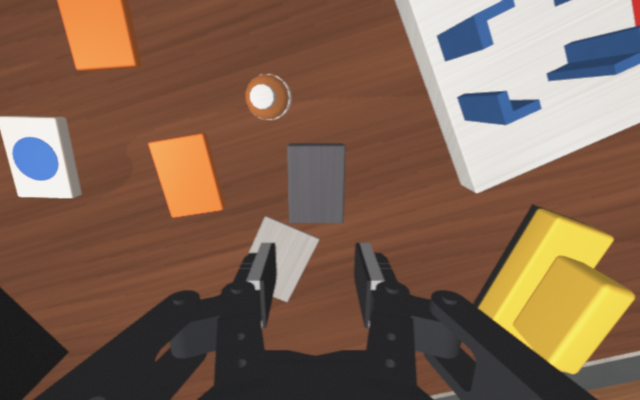

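The gripper closed to 40 mm with nothing in it. The base is at (316,183), so I'm measuring where it is now.

Run:
```python
from look import *
ci,p,H,P=cloud();C=colours(H)
slab(P,C["dark"]&(abs(P[...,0]-622)<100)&(abs(P[...,1]+181)<70),14,26,"base",150)
slab(P,C["orange"],6,20,"pad");slab(P,C["white"]|C["blue"],9,20,"top",150)
W=ci["world_to_cam"];print("cam",(-W[:3,:3].T@W[:3,3]).round(3),"axis",(-W[2,:3]).round(3), P[100:320:20,265].round(0).tolist(), P[250:320:10,262].round(0).tolist())
go(622,-182,10,73.7)
```

```text
base c 622.0 -182.2 size 80.3 55.7 yaw -16.6 z 20.1 px [316. 184.]
top c 576.6 -53.3 size 184.7 1.4 yaw 9.8 z 14.7 px [432.  91.]
top c 520.6 -439.3 size 80.2 57.9 yaw -17.6 z 14.5 px [ 36. 157.]
cam [ 0.547 -0.161  0.314] axis [ 0.285 -0.083 -0.955] [[534.0, -198.0, 59.0], [548.0, -213.0, 2.0], [567.0, -219.0, -0.0], [586.0, -226.0, -1.0], [606.0, -232.0, 1.0], [627.0, -240.0, 0.0], [648.0, -247.0, 3.0], [670.0, -254.0, 2.0], [603.0, -200.0, 194.0], [606.0, -199.0, 206.0], [614.0, -201.0, 208.0]] [[603.0, -203.0, 184.0], [603.0, -201.0, 195.0], [603.0, -200.0, 202.0], [604.0, -199.0, 210.0], [608.0, -200.0, 209.0], [611.0, -201.0, 211.0], [616.0, -203.0, 210.0]]
t17.93 tcp [ 619.6 -182.1  156.4] shift [ -2.8   0.8 146.4] turn [-0.0001 -0.0032  0.0017] gap 39.9 q7 65
```

Run:
```python
from look import *
ci=r.camera_info("wrist");s=r.observe();E=s["eef_rot"];K=ci["intrinsics"];W=ci["world_to_cam"]
for zt in (8,0,-5,-11,-20,-28):
  for x in (11,-11):
    P=s["tcp_pos"]+E@np.array([x,-20,zt])/1000;c=W[:3,:3]@P+W[:3,3]
    print(zt,x,[round(K[0,0]*c[0]/-c[2]+K[0,2]),round(-K[1,1]*c[1]/-c[2]+K[1,2])],round(-c[2],3))
p,d=r.snapshot("wrist");print(d[240:300:6,262].round(3));print(d[240:300:6,258].round(3))
cv2.imwrite("pics/w7.png",cv2.resize(p[210:400,220:420],None,fx=3,fy=3,interpolation=cv2.INTER_CUBIC))
```

```text
8 11 [280, 221] 0.177
8 -11 [281, 255] 0.184
0 11 [278, 226] 0.17
0 -11 [280, 262] 0.176
-5 11 [277, 230] 0.165
-5 -11 [279, 266] 0.172
-11 11 [276, 234] 0.159
-11 -11 [277, 272] 0.166
-20 11 [274, 242] 0.151
-20 -11 [275, 281] 0.157
-28 11 [271, 249] 0.143
-28 -11 [273, 290] 0.15
[0.341 0.146 0.141 0.136 0.13  0.126 0.121 0.119 0.12  0.12 ]
[0.339 0.342 0.142 0.136 0.129 0.127 0.121 0.119 0.119 0.118]
```

View pics/w7.png

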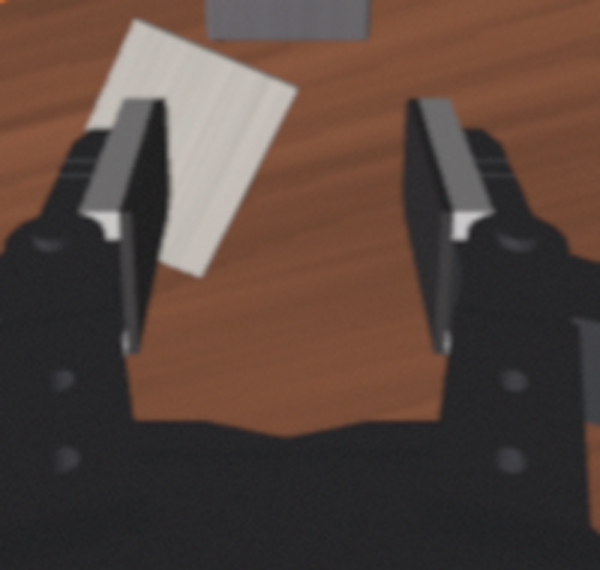

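```bash
cat > tip.py <<'E'
from look import *
ci,p,H,P=cloud();s=r.observe();q=(P-s["tcp_pos"]*1000)@s["eef_rot"]
m=(P[...,0]>-9000)&(q[...,2]<20)&(q[...,2]>-60)&(abs(q[...,0])<30)&(abs(q[...,1])<70)
for sg in (-1,1):
    k=m&(q[...,1]*sg>0);z=q[k]
    print("gap %.1f side %d tip z pct"%(s["finger_gap"]*1000,sg),np.percentile(z[:,2],[90,98,100]).round(1),"x",np.percentile(z[:,0],[2,98]).round(0),"y",np.percentile(z[:,1],[2,98]).round(0))
E
python3 tip.py
python3 -m jog '[[[0,0,0],[0,0,0]],[[0,0,0],[0,0,0]],[[0,0,0],[0,0,0]],[[0,0,0],[0,0,0]]]' 57 >/dev/null; python3 tip.py
python3 -m jog '[[[0,0,0],[0,0,0]],[[0,0,0],[0,0,0]],[[0,0,0],[0,0,0]]]' 68 >/dev/null; python3 tip.py
```

```text
gap 39.9 side -1 tip z pct [-25.6 -19.9 -16. ] x [-10.  12.] y [-37. -20.]
gap 39.9 side 1 tip z pct [-25.6 -20.1 -15.9] x [-10.  12.] y [20. 37.]
gap 57.0 side -1 tip z pct [-27.4 -21.9 -18.7] x [-10.  11.] y [-41. -28.]
gap 57.0 side 1 tip z pct [-27.3 -22.1 -19. ] x [-10.  12.] y [28. 42.]
gap 68.2 side -1 tip z pct [-29.6 -24.4 -21.6] x [-10.  11.] y [-47. -34.]
gap 68.2 side 1 tip z pct [-29.7 -24.6 -20.9] x [-10.  11.] y [34. 47.]
```

```bash
python3 -m jog '[[[-2.8,0.5,40],[0,0,0]],[[-2.8,0.5,90],[0,0,0]],[[-2.8,0.5,130],[0,0,0]],[[-2.8,0.5,150],[0,0,0]],[[-2.8,0.5,158],[0,0,0]],[[-2.8,0.5,160],[0,0,0]],[[-2.8,0.5,160],[0,0,0]]]' 68
python3 -m jog '[[[0,0,4],[0,0,0]],[[0,0,4],[0,0,0]]]'
python3 -m jog '[[[0,0,4],[0,0,0]],[[0,0,4],[0,0,0]]]'
python3 -m jog '[[[0,0,0],[0,0,0]],[[0,0,0],[0,0,0]],[[0,0,0],[0,0,0]],[[0,0,0],[0,0,0]]]' 40
```

```text
time: 19.88
tcp_pos: [0.6246, -0.1826, -0.0002]
eef_rot: [[-0.96, 0.279, 0.002], [0.279, 0.96, -0.001], [-0.002, 0.0, -1.0]]
contact_force: [0.6, -0.4, -0.1]
finger_gap: 0.0682
gripper_force: 0.0
time: 20.12
tcp_pos: [0.6236, -0.1826, -0.0054]
eef_rot: [[-0.96, 0.279, 0.0], [0.279, 0.96, -0.0], [-0.0, -0.0, -1.0]]
contact_force: [0.7, -0.1, 0.6]
finger_gap: 0.0679
gripper_force: 0.0
time: 20.38
tcp_pos: [0.6233, -0.1825, -0.01]
eef_rot: [[-0.96, 0.279, -0.001], [0.279, 0.96, 0.0], [0.001, -0.0, -1.0]]
contact_force: [0.9, -0.2, 0.6]
finger_gap: 0.068
gripper_force: 0.0
time: 20.88
tcp_pos: [0.6238, -0.1825, -0.0092]
eef_rot: [[-0.96, 0.279, 0.0], [0.279, 0.96, -0.0], [-0.0, -0.0, -1.0]]
contact_force: [-0.7, 0.6, 4.2]
finger_gap: 0.0545
gripper_force: 64.7
```

```bash
python3 -m jog '[[[0,0,-10],[0,0,0]],[[0,0,-50],[0,0,0]],[[0,0,-100],[0,0,0]],[[10,20,-135],[0,0,0.16]],[[30,45,-135],[0,0,0.32]],[[50,70,-135],[0,0,0.48]],[[70,95,-135],[0,0,0.64]],[[90,120,-135],[0,0,0.8]],[[110,145,-135],[0,0,0.96]],[[120,158,-135],[0,0,1.117]],[[120,158,-135],[0,0,1.117]],[[120,158,-135],[0,0,1.117]]]'
python3 - <<'E'
from look import *
ci,p,H,P=cloud(name="w8");C=colours(H);s=r.observe();print(s["contact_force"])
slab(P,C["dark"]&(abs(P[...,0]-552)<80)&(abs(P[...,1])<80),125,170,"base",150)
b=C["blue"]&(P[...,2]>88)&(P[...,2]<102)&(abs(P[...,1])<100);q=P[b]
if len(q)>10:print("jig",cv2.minAreaRect(q[:,:2].astype(np.float32)),np.median(q[:,2]),len(q))
go(552.3,3.4,24,9.8)
E
```

```text
time: 22.38
tcp_pos: [0.5526, 0.0017, 0.1253]
eef_rot: [[-0.172, 0.985, -0.0], [0.985, 0.172, -0.001], [-0.001, -0.0, -1.0]]
contact_force: [-0.1, -0.8, -2.4]
finger_gap: 0.0542
gripper_force: 64.6
[ 0.34888854 -0.34234987 -3.23133799]
base c 552.2 3.7 size 81.8 80.7 yaw 9.3 z 154.8 px [319. 251.]
jig ((545.5859375, 41.8441162109375), (73.6523666381836, 22.267118453979492), 10.051202774047852) 96.01436400047851 1427
t22.43 tcp [552.7   1.4 125.3] shift [  2.    0.  101.3] turn [-0.0002  0.0005  0.0008] gap 54.3 q7 -11
```

View pics/w8.png

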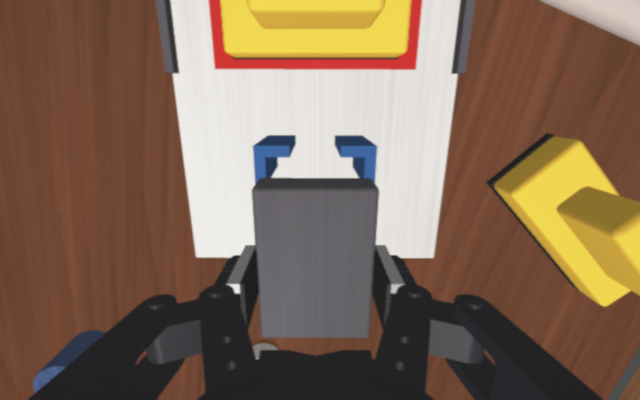

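```bash
cat > held.py <<'E'
from look import *
import sys
ox,oy,zt=float(sys.argv[1]),float(sys.argv[2]),float(sys.argv[3])   # expected top above TCP
ci,p,H,P=cloud();s=r.observe();q=(P-s["tcp_pos"]*1000)@s["eef_rot"]
m=(P[...,0]>-9000)&(abs(q[...,2]+zt)<4)&(abs(q[...,1])<27)&(q[...,0]<60)&(q[...,0]>-60)
a=q[m];print(len(a),"long extent x",np.percentile(a[:,0],[0.5,99.5]).round(1),"z",np.median(a[:,2]).round(1))
E
python3 held.py 0 0 30; python3 -c "
from h import *
go(552.3,3.8,45,9.9)"
```

```text
17547 long extent x [-37.2  41.7] z -29.5
t22.48 tcp [552.7   1.4 125.3] shift [ 2.4  0.1 80.3] turn [-0.0002  0.0003 -0.0017] gap 54.5 q7 -11
```

Run:
```python
from look import *
ci,p,H,P=cloud();s=r.observe();q=(P-s["tcp_pos"]*1000)@s["eef_rot"]
for u,v in [(315,390),(315,370),(290,370),(330,360),(240,390),(230,300),(205,300),(170,310),(120,340),(400,300),(460,310)]: print((u,v),q[v,u].round(0))
```

```text
(315, 390) [  11.    0. -101.]
(315, 370) [ 11.   0. -95.]
(290, 370) [ 10.  -6. -94.]
(330, 360) [ 10.   4. -91.]
(240, 390) [  19.  -15. -108.]
(230, 300) [ 11. -29. -66.]
(205, 300) [ 12. -37. -68.]
(170, 310) [ 12. -47. -72.]
(120, 340) [ 12. -55. -86.]
(400, 300) [ 12.  29. -68.]
(460, 310) [ 12.  48. -72.]
```

```bash
python3 -m jog '[[[0.2,0,15],[0,0,0]],[[0.2,0,25],[0,0,0]],[[0.2,0,35],[0,0,0]],[[0.2,0,45],[0,0,0]],[[0.2,0,55],[0,0,0]],[[0.2,0,65],[0,0,0]],[[0.2,0,75],[0,0,0]],[[0.2,0,85],[0,0,0]],[[0.2,0,93],[0,0,0]],[[0.2,0,98],[0,0,0]],[[0.2,0,100],[0,0,0]],[[0.2,0,100],[0,0,0]]]'
python3 -m jog '[[[0,0,0.7],[0,0,0]],[[0,0,0.7],[0,0,0]]]'
```

```text
time: 24.02
tcp_pos: [0.5525, 0.003, 0.0255]
eef_rot: [[-0.17, 0.985, 0.0], [0.985, 0.17, -0.0], [-0.0, 0.0, -1.0]]
contact_force: [-0.4, 0.9, -2.6]
finger_gap: 0.0542
gripper_force: 64.6
time: 24.28
tcp_pos: [0.5526, 0.0029, 0.0249]
eef_rot: [[-0.17, 0.985, 0.0], [0.985, 0.17, -0.0], [-0.0, 0.0, -1.0]]
contact_force: [-0.7, -0.3, -3.7]
finger_gap: 0.054
gripper_force: 64.6
```

```bash
python3 -m jog '[[[0,0,0.5],[0,0,0]],[[0,0,0.5],[0,0,0]],[[0,0,0.5],[0,0,0]],[[0,0,-10],[0,0,0]],[[0,0,-40],[0,0,0]],[[0,0,-80],[0,0,0]],[[-40,0,-120],[0,0,0]],[[-80,0,-160],[0,0,0]],[[-80,0,-170],[0,0,0]],[[-80,0,-170],[0,0,0]]]' 68
cat > jig.py <<'E'
from look import *
import sys
zt=float(sys.argv[1])+34
ci,p,H,P=cloud(name=sys.argv[2] if len(sys.argv)>2 else None);C=colours(H)
b=np.array([552.3,3.8]);a=np.radians(9.85);B=np.c_[[np.cos(a),np.sin(a)],[-np.sin(a),np.cos(a)]]
l=(P[...,:2]-b)@B
m=(abs(P[...,2]-zt)<4)&(abs(l[...,0])<34)&(abs(l[...,1])<46)&~(C["blue"]&(abs(l[...,0])>20))
q=P[m];ll=l[m]
print("stack n",len(q),"z",np.percentile(q[:,2],[5,50,95]).round(1),"rel rect",cv2.minAreaRect(ll.astype(np.float32)))
j=C["blue"]&(abs(P[...,2]-96)<5)&(abs(l[...,0])<60)&(abs(l[...,1])<70)
if j.sum()>20: print("jig rel",cv2.minAreaRect(l[j].astype(np.float32)))
slab(P,C["orange"],6,20,"pad");slab(P,C["white"]|C["blue"],9,20,"top",150)
E
python3 jig.py 20 w9; python3 -c "
from h import *
go(578.8,-304.4,150,83.1);go(425.4,-325.4,150,77.7)"
```

```text
time: 25.52
tcp_pos: [0.5663, -0.0753, 0.1957]
eef_rot: [[-0.17, 0.985, 0.002], [0.985, 0.17, 0.0], [-0.0, 0.002, -1.0]]
contact_force: [0.2, 0.0, -0.5]
finger_gap: 0.0675
gripper_force: 0.0
stack n 5507 z [52.8 54.1 55.3] rel rect ((0.8756961822509766, 1.3409805297851562), (88.01887512207031, 58.15406036376953), 89.97773742675781)
jig rel ((-0.3558349609375, 0.016498565673828125), (73.36304473876953, 98.08655548095703), 0.04154009744524956)
t25.57 tcp [565.6 -74.7 194.6] shift [-228.6  -26.4   44.5] turn [ 2.0000e-04 -4.0000e-04 -1.2781e+00] gap 68.0 q7 0
t25.57 tcp [565.6 -74.7 194.6] shift [-222.9 -181.1   44.6] turn [ 2.0000e-04 -4.0000e-04 -1.1838e+00] gap 68.0 q7 0
```

View pics/w9.png

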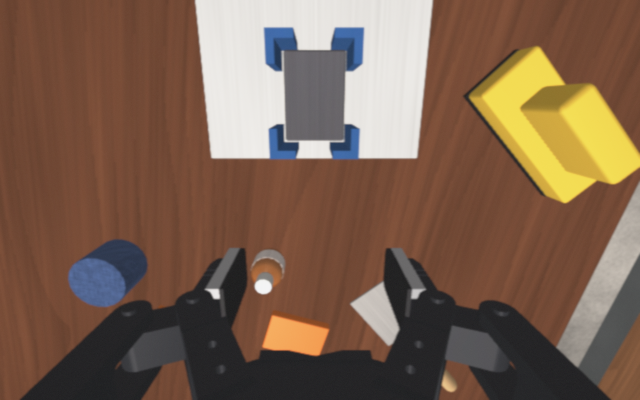

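The base lies flat in the jig: its top is at 54 mm and the image shows it at (315,95) between all four posts. Next is the nearer pad.

```bash
python3 -m jog '[[[-40,-5,0],[0,0,-0.16]],[[-80,-10,0],[0,0,-0.32]],[[-120,-15,0],[0,0,-0.48]],[[-160,-20,0],[0,0,-0.64]],[[-200,-24,0],[0,0,-0.8]],[[-228,-26,10],[0,0,-0.96]],[[-228,-26,30],[0,0,-1.12]],[[-228.6,-26.4,50],[0,0,-1.278]],[[-228.6,-26.4,50],[0,0,-1.278]],[[-228.6,-26.4,50],[0,0,-1.278]]]' 68
python3 - <<'E'
from look import *
ci,p,H,P=cloud();C=colours(H);slab(P,C["orange"],6,20,"pad");slab(P,C["white"]|C["blue"],9,20,"top",150)
go(578.8,-304.4,-16,83.1)
E
```

```text
time: 26.82
tcp_pos: [0.5793, -0.3045, 0.1448]
eef_rot: [[-0.992, 0.123, -0.0], [0.123, 0.992, 0.001], [0.0, 0.001, -1.0]]
contact_force: [0.9, 0.2, 0.5]
finger_gap: 0.0677
gripper_force: 0.0
top c 562.0 -56.1 size 215.0 4.3 yaw 9.6 z 14.6 px [580. 117.]
top c 520.6 -439.6 size 80.2 56.5 yaw -17.8 z 14.4 px [163. 138.]
t26.88 tcp [ 579.5 -304.9  145.3] shift [  0.9   0.3 161.3] turn [ 0.0001  0.0007 -0.0026] gap 68.0 q7 86
```

```bash
sed -i 's/(h<20)&(s>200)&(v>150)/(h<22)\&(s>140)\&(v>170)/' look.py
python3 - <<'E'
from look import *
ci,p,H,P=cloud();C=colours(H);slab(P,C["orange"],6,20,"pad")
print(H[190:200:5,315].tolist(),P[190,315])
E
```

```text
pad c 440.7 -330.6 size 56.2 48.5 yaw 78.1 z 12.1 px [265.  30.]
pad c 579.2 -305.9 size 80.4 56.1 yaw -7.0 z 12.1 px [314. 181.]
[[13, 185, 242], [13, 185, 242]] [ 585.47025783 -305.36965739   13.19072364]
```

```bash
python3 -m jog '[[[0.2,-0.6,50],[0,0,0]],[[0.2,-0.6,100],[0,0,0]],[[0.2,-0.6,135],[0,0,0]],[[0.2,-0.6,152],[0,0,0]],[[0.2,-0.6,157],[0,0,0]],[[0.2,-0.6,157],[0,0,0]]]'
python3 -m jog '[[[0,0,2],[0,0,0]],[[0,0,4],[0,0,0]],[[0,0,4],[0,0,0]]]'
python3 -m jog '[[[0,0,0],[0,0,0]],[[0,0,0],[0,0,0]],[[0,0,0],[0,0,0]],[[0,0,0],[0,0,0]]]' 40
```

```text
time: 27.68
tcp_pos: [0.5797, -0.3064, -0.011]
eef_rot: [[-0.993, 0.122, 0.002], [0.122, 0.993, -0.001], [-0.002, -0.001, -1.0]]
contact_force: [0.3, -0.3, 1.3]
finger_gap: 0.068
gripper_force: 0.0
time: 28.05
tcp_pos: [0.5787, -0.3063, -0.016]
eef_rot: [[-0.993, 0.122, 0.0], [0.122, 0.993, -0.0], [-0.0, -0.0, -1.0]]
contact_force: [-0.7, -0.0, 0.6]
finger_gap: 0.0679
gripper_force: 0.0
time: 28.55
tcp_pos: [0.5791, -0.3063, -0.0156]
eef_rot: [[-0.993, 0.122, 0.001], [0.122, 0.993, -0.0], [-0.001, -0.0, -1.0]]
contact_force: [-1.3, 1.1, 5.7]
finger_gap: 0.0546
gripper_force: 63.8
```

```bash
python3 -m jog '[[[0,0,-10],[0,0,0]],[[0,0,-60],[0,0,0]],[[5,20,-110],[0,0,0.15]],[[12,60,-135],[0,0,0.3]],[[22,100,-135],[0,0,0.46]],[[30,140,-135],[0,0,0.62]],[[38,180,-135],[0,0,0.78]],[[46,220,-135],[0,0,0.94]],[[55,260,-135],[0,0,1.1]],[[64,300,-135],[0,0,1.27]],[[64,304.6,-135],[0,0,1.277]],[[64,304.6,-135],[0,0,1.277]]]'
python3 -m jog '[[[0,0,0],[0,0,0]]]' >/dev/null
python3 held.py 0 0 28; python3 -c "
from h import *
go(552,3.8,38,9.85);go(552,3.8,38,9.85)"
```

```text
time: 30.05
tcp_pos: [0.5521, 0.0038, 0.1188]
eef_rot: [[-0.173, 0.985, 0.0], [0.985, 0.173, -0.0], [-0.0, -0.0, -1.0]]
contact_force: [0.1, 0.2, -1.2]
finger_gap: 0.054
gripper_force: 63.6
17012 long extent x [-38.5  39.9] z -27.9
t30.23 tcp [552.1   2.2 118.6] shift [ 1.7  0.2 80.6] turn [-0.0004  0.0005 -0.0018] gap 54.7 q7 -10
t30.23 tcp [552.1   2.2 118.6] shift [ 1.7  0.2 80.6] turn [-0.0004  0.0005 -0.0018] gap 54.7 q7 -10
```

```bash
python3 -m jog '[[[0.7,0,12],[0,0,0]],[[0.7,0,24],[0,0,0]],[[0.7,0,36],[0,0,0]],[[0.7,0,46],[0,0,0]],[[0.7,0,56],[0,0,0]],[[0.7,0,66],[0,0,0]],[[0.7,0,74],[0,0,0]],[[0.7,0,78],[0,0,0]],[[0.7,0,79.5],[0,0,0]],[[0.7,0,79.5],[0,0,0]],[[0.7,0,79.5],[0,0,0]]]'
python3 -m jog '[[[0,0,0.7],[0,0,0]],[[0,0,0.7],[0,0,0]]]'
python3 -m jog '[[[0,0,0],[0,0,0]],[[0,0,0],[0,0,0]],[[0,0,0],[0,0,0]],[[0,0,-10],[0,0,0]],[[0,0,-40],[0,0,0]],[[0,0,-80],[0,0,0]],[[-40,0,-110],[0,0,0]],[[-80,0,-150],[0,0,0]],[[-80,0,-156],[0,0,0]],[[-80,0,-156],[0,0,0]]]' 68
python3 jig.py 32 w10; python3 -c "
from h import *
go(425.4,-325.4,145,77.7)"
```

```text
time: 31.6
tcp_pos: [0.5522, 0.0046, 0.0395]
eef_rot: [[-0.171, 0.985, 0.001], [0.985, 0.171, -0.0], [-0.0, 0.001, -1.0]]
contact_force: [-0.1, 0.1, -0.4]
finger_gap: 0.0542
gripper_force: 63.6
time: 31.85
tcp_pos: [0.552, 0.0046, 0.0386]
eef_rot: [[-0.171, 0.985, 0.0], [0.985, 0.171, -0.0], [-0.0, 0.0, -1.0]]
contact_force: [0.3, 0.1, -0.7]
finger_gap: 0.0542
gripper_force: 63.6
time: 33.1
tcp_pos: [0.5657, -0.0737, 0.1952]
eef_rot: [[-0.171, 0.985, 0.001], [0.985, 0.171, 0.0], [0.0, 0.001, -1.0]]
contact_force: [-0.1, 0.2, 0.2]
finger_gap: 0.0675
gripper_force: 0.0
stack n 5982 z [64.8 66.1 67.4] rel rect ((-0.386749267578125, -0.0559539794921875), (56.07058334350586, 90.29053497314453), 0.10301121324300766)
jig rel ((-0.2967338562011719, -0.064971923828125), (73.41703033447266, 97.59049987792969), 0.042005714029073715)
t33.15 tcp [565.2 -73.1 194.3] shift [-224.5 -181.2   49.2] turn [-0.0000e+00 -8.0000e-04 -1.1828e+00] gap 68.2 q7 1
```

View pics/w10.png

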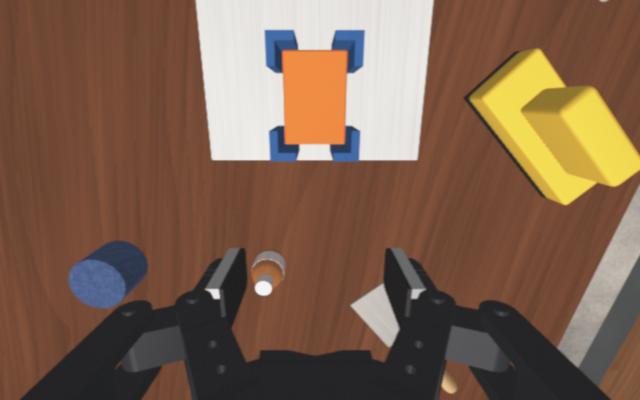

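Pad 1 is in squarely, with its top at 66 mm. On to pad 2.

```bash
python3 -m jog '[[[-35,-28,0],[0,0,-0.16]],[[-70,-56,0],[0,0,-0.32]],[[-105,-84,0],[0,0,-0.48]],[[-140,-112,0],[0,0,-0.64]],[[-175,-140,0],[0,0,-0.8]],[[-210,-168,10],[0,0,-0.96]],[[-224,-181,30],[0,0,-1.12]],[[-224.5,-181.2,49],[0,0,-1.183]],[[-224.5,-181.2,49],[0,0,-1.183]],[[-224.5,-181.2,49],[0,0,-1.183]]]' 68
python3 - <<'E'
from look import *
ci,p,H,P=cloud();C=colours(H);slab(P,C["orange"],6,20,"pad");slab(P,C["white"]|C["blue"],9,20,"top",150)
go(425.4,-325.4,-16,77.7)
E
```

```text
time: 34.4
tcp_pos: [0.4262, -0.3253, 0.1457]
eef_rot: [[-0.977, 0.213, 0.0], [0.213, 0.977, 0.001], [0.0, 0.001, -1.0]]
contact_force: [0.5, -0.8, 0.4]
finger_gap: 0.0679
gripper_force: 0.0
pad c 424.8 -326.9 size 79.2 56.0 yaw -12.5 z 12.2 px [313. 180.]
top c 554.2 -55.3 size 222.1 56.3 yaw -5.0 z 14.7 px [596. 227.]
top c 519.9 -205.4 size 38.2 17.0 yaw -63.0 z 14.7 px [444. 244.]
top c 480.9 -449.8 size 28.6 14.3 yaw -63.8 z 13.9 px [212. 257.]
top c 525.3 -422.1 size 79.9 22.1 yaw -19.7 z 14.2 px [249. 291.]
t34.45 tcp [ 426.5 -325.6  146. ] shift [ 1.20e+00 -1.00e-01  1.62e+02] turn [ 0.0001  0.0007 -0.0004] gap 68.0 q7 95
```

```bash
python3 -m jog '[[[1.2,-1,50],[0,0,0]],[[1.2,-1,100],[0,0,0]],[[1.2,-1,135],[0,0,0]],[[1.2,-1,152],[0,0,0]],[[1.2,-1,157],[0,0,0]],[[1.2,-1,157],[0,0,0]]]'
python3 -m jog '[[[0,0,2],[0,0,0]],[[0,0,4.5],[0,0,0]],[[0,0,4.5],[0,0,0]]]'
python3 -m jog '[[[0,0,0],[0,0,0]],[[0,0,0],[0,0,0]],[[0,0,0],[0,0,0]],[[0,0,0],[0,0,0]]]' 40
python3 -c "
from h import *
go(552,3.8,119,9.85)"
```

```text
time: 35.2
tcp_pos: [0.4251, -0.3275, -0.0105]
eef_rot: [[-0.977, 0.214, 0.001], [0.214, 0.977, -0.001], [-0.002, -0.001, -1.0]]
contact_force: [0.3, 0.8, 0.5]
finger_gap: 0.068
gripper_force: 0.0
time: 35.58
tcp_pos: [0.4242, -0.3273, -0.0158]
eef_rot: [[-0.977, 0.214, 0.0], [0.214, 0.977, -0.0], [-0.0, -0.0, -1.0]]
contact_force: [-0.6, 0.4, -0.5]
finger_gap: 0.0679
gripper_force: 0.0
time: 36.08
tcp_pos: [0.4243, -0.3273, -0.0154]
eef_rot: [[-0.977, 0.214, 0.0], [0.214, 0.977, -0.0], [-0.0, -0.0, -1.0]]
contact_force: [-2.5, 1.0, 5.9]
finger_gap: 0.0542
gripper_force: 63.3
t36.08 tcp [ 424.3 -327.3  -15.4] shift [ -53.9  350.7 -134.5] turn [-3.000e-04  4.000e-04  1.183e+00] gap 54.2 q7 85
```

```bash
python3 -m jog '[[[0,0,-10],[0,0,0]],[[0,0,-60],[0,0,0]],[[-5,30,-110],[0,0,0.12]],[[-12,70,-135],[0,0,0.26]],[[-20,110,-135],[0,0,0.4]],[[-27,150,-135],[0,0,0.54]],[[-34,190,-135],[0,0,0.68]],[[-40,235,-135],[0,0,0.82]],[[-46,280,-135],[0,0,0.96]],[[-52,325,-135],[0,0,1.1]],[[-54,350.7,-135],[0,0,1.183]],[[-54,350.7,-135],[0,0,1.183]]]'
python3 -m jog '[[[0,0,0],[0,0,0]],[[0,0,0],[0,0,0]]]' >/dev/null
python3 held.py 0 0 28; python3 -c "
from h import *
go(552,3.8,50,9.85)"
```

```text
time: 37.58
tcp_pos: [0.5524, 0.0069, 0.1195]
eef_rot: [[-0.176, 0.984, 0.001], [0.984, 0.176, 0.001], [0.001, 0.001, -1.0]]
contact_force: [-0.4, -1.1, -0.9]
finger_gap: 0.0543
gripper_force: 63.7
16940 long extent x [-39.8  39.2] z -27.5
t37.88 tcp [551.7   2.3 119. ] shift [ 1.5  0.5 69. ] turn [-0.0003  0.0005 -0.0016] gap 54.0 q7 -7
```

```bash
python3 -m jog '[[[1.4,0.3,12],[0,0,0]],[[1.4,0.3,24],[0,0,0]],[[1.4,0.3,34],[0,0,0]],[[1.4,0.3,44],[0,0,0]],[[1.4,0.3,54],[0,0,0]],[[1.4,0.3,62],[0,0,0]],[[1.4,0.3,66],[0,0,0]],[[1.4,0.3,68],[0,0,0]],[[1.4,0.3,68],[0,0,0]],[[1.4,0.3,68],[0,0,0]]]'
python3 -m jog '[[[0,0,0.5],[0,0,0]],[[0,0,0.5],[0,0,0]]]'
python3 -m jog '[[[0,0,0],[0,0,0]],[[0,0,0],[0,0,0]],[[0,0,0],[0,0,0]],[[0,0,-10],[0,0,0]],[[0,0,-40],[0,0,0]],[[0,0,-70],[0,0,0]],[[-40,0,-100],[0,0,0]],[[-80,0,-140],[0,0,0]],[[-80,0,-146],[0,0,0]],[[-80,0,-146],[0,0,0]]]' 68
python3 jig.py 44 w11; python3 -c "
from h import *
go(520.7,-439,145,72.3)"
```

```text
time: 39.12
tcp_pos: [0.5523, 0.0053, 0.0513]
eef_rot: [[-0.171, 0.985, 0.001], [0.985, 0.171, -0.0], [-0.0, 0.001, -1.0]]
contact_force: [0.3, -0.5, -0.2]
finger_gap: 0.0541
gripper_force: 63.7
time: 39.38
tcp_pos: [0.5523, 0.0053, 0.0507]
eef_rot: [[-0.171, 0.985, 0.0], [0.985, 0.171, -0.0], [-0.0, 0.0, -1.0]]
contact_force: [0.9, 0.1, -0.4]
finger_gap: 0.0541
gripper_force: 63.8
time: 40.62
tcp_pos: [0.5659, -0.073, 0.1972]
eef_rot: [[-0.171, 0.985, 0.001], [0.985, 0.171, 0.0], [0.0, 0.001, -1.0]]
contact_force: [0.2, 0.6, -0.1]
finger_gap: 0.0677
gripper_force: 0.0
stack n 6396 z [76.8 78.1 79.3] rel rect ((-0.06305885314941406, 0.17209625244140625), (91.39970397949219, 56.13395690917969), 89.8536376953125)
jig rel ((-0.322052001953125, 0.2533111572265625), (73.3450698852539, 97.95228576660156), 0.005509661510586739)
t40.67 tcp [565.3 -72.3 196.3] shift [-353.5 -107.1   51.1] turn [ 0.0000e+00 -8.0000e-04 -1.0886e+00] gap 67.8 q7 3
```

Pad 2 is seated, with its top at 78 mm. Now the top plate.

```bash
python3 -m jog '[[[-45,-13,0],[0,0,-0.15]],[[-90,-27,0],[0,0,-0.3]],[[-135,-40,0],[0,0,-0.45]],[[-180,-54,0],[0,0,-0.6]],[[-225,-67,0],[0,0,-0.75]],[[-270,-81,0],[0,0,-0.9]],[[-315,-95,15],[0,0,-1.05]],[[-353,-107,35],[0,0,-1.089]],[[-353.5,-107,51],[0,0,-1.089]],[[-353.5,-107,51],[0,0,-1.089]],[[-353.5,-107,51],[0,0,-1.089]]]' 68
python3 - <<'E'
from look import *
ci,p,H,P=cloud(name="w12");C=colours(H);slab(P,C["white"]|C["blue"],9,20,"top",150)
go(520.7,-439.3,-15,72.3)
ci,p,H,P=cloud("top",name="t12");C=colours(H);slab(P,C["orange"],-5,150,"orange",30)
E
```

```text
time: 42.05
tcp_pos: [0.5222, -0.4378, 0.1459]
eef_rot: [[-0.953, 0.302, 0.001], [0.302, 0.953, 0.001], [-0.0, 0.001, -1.0]]
contact_force: [0.3, -1.2, -0.4]
finger_gap: 0.0678
gripper_force: 0.0
top c 525.9 -211.8 size 37.8 16.9 yaw -19.6 z 14.6 px [550. 115.]
top c 519.8 -439.6 size 79.3 56.1 yaw -17.7 z 14.3 px [312. 180.]
top c 545.7 -716.9 size 36.9 24.3 yaw 24.0 z 14.6 px [ 78. 278.]
top c 799.1 -342.5 size 36.2 15.5 yaw -40.2 z 17.4 px [458. 375.]
t42.10 tcp [ 522.3 -438.3  146.4] shift [  1.4  -1.5 161.4] turn [0.0004 0.0011 0.0019] gap 68.0 q7 95
orange c 531.2 134.0 size 131.7 55.8 yaw 9.8 z 36.0 px [247. 209.]
orange c 553.7 6.5 size 77.3 55.2 yaw -80.3 z 77.9 px [290. 202.]
```

View pics/t12.png

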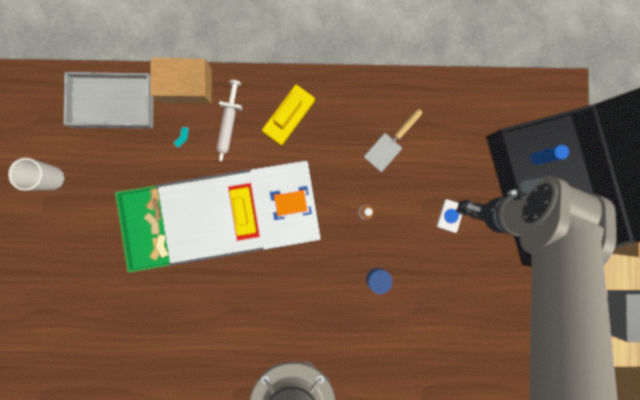

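There are no further orange pads, all the parings lie in the trough at (155,225), and the board is clear. Grasping the top plate.

```bash
python3 -m jog '[[[2,-1.5,50],[0,0,0]],[[2,-1.5,100],[0,0,0]],[[2,-1.5,135],[0,0,0]],[[2,-1.5,152],[0,0,0]],[[2,-1.5,157],[0,0,0]],[[2,-1.5,157],[0,0,0]]]'
python3 -m jog '[[[0,0,2],[0,0,0]],[[0,0,4],[0,0,0]],[[0,0,4],[0,0,0]]]'
python3 -m jog '[[[0,0,0],[0,0,0]],[[0,0,0],[0,0,0]],[[0,0,0],[0,0,0]],[[0,0,0],[0,0,0]]]' 40
python3 -c "
from h import *
go(552,3.8,130,9.85)"
```

```text
time: 42.9
tcp_pos: [0.5195, -0.4414, -0.0102]
eef_rot: [[-0.952, 0.305, 0.002], [0.305, 0.952, -0.001], [-0.002, -0.001, -1.0]]
contact_force: [-0.1, -0.1, -0.1]
finger_gap: 0.068
gripper_force: 0.0
time: 43.28
tcp_pos: [0.5185, -0.4411, -0.0153]
eef_rot: [[-0.952, 0.305, 0.0], [0.305, 0.952, -0.0], [-0.0, -0.0, -1.0]]
contact_force: [-0.2, 0.8, 0.0]
finger_gap: 0.0679
gripper_force: 0.0
time: 43.78
tcp_pos: [0.519, -0.4412, -0.0148]
eef_rot: [[-0.952, 0.305, 0.001], [0.305, 0.952, -0.001], [-0.001, -0.0, -1.0]]
contact_force: [-1.2, 0.0, 5.5]
finger_gap: 0.0538
gripper_force: 64.5
t43.77 tcp [ 519.  -441.2  -14.8] shift [ 104.1  433.8 -145.1] turn [2.000e-04 1.000e-03 1.089e+00] gap 53.8 q7 91
```

```bash
python3 -m jog '[[[0,0,-10],[0,0,0]],[[0,0,-60],[0,0,0]],[[10,45,-110],[0,0,0.12]],[[20,90,-145],[0,0,0.24]],[[32,140,-145],[0,0,0.38]],[[44,190,-145],[0,0,0.5]],[[56,240,-145],[0,0,0.62]],[[68,290,-145],[0,0,0.75]],[[80,340,-145],[0,0,0.88]],[[92,390,-145],[0,0,1.0]],[[102,425,-145],[0,0,1.089]],[[104,434,-145],[0,0,1.089]]]'
python3 -m jog '[[[0,0,0],[0,0,0]],[[0,0,0],[0,0,0]],[[0,0,0],[0,0,0]],[[0,0,0],[0,0,0]]]'
python3 held.py 0 0 29; python3 -c "
from h import *
go(552,3.8,63,9.85)"
```

```text
time: 45.28
tcp_pos: [0.5515, 0.0075, 0.1298]
eef_rot: [[-0.176, 0.984, 0.0], [0.984, 0.176, 0.001], [0.001, 0.0, -1.0]]
contact_force: [-0.2, 0.0, -1.0]
finger_gap: 0.0547
gripper_force: 63.8
time: 45.78
tcp_pos: [0.5517, 0.0031, 0.1295]
eef_rot: [[-0.17, 0.985, -0.0], [0.985, 0.17, -0.0], [-0.0, -0.0, -1.0]]
contact_force: [0.3, -0.1, -0.4]
finger_gap: 0.0544
gripper_force: 63.8
17165 long extent x [-39.5  38.8] z -29.2
t45.83 tcp [551.8   3.3 129.5] shift [ 0.4  0.3 66.5] turn [-0.0001  0.0002 -0.001 ] gap 54.0 q7 -5
```

```bash
python3 -m jog '[[[0.7,0.2,12],[0,0,0]],[[0.7,0.2,24],[0,0,0]],[[0.7,0.2,34],[0,0,0]],[[0.7,0.2,44],[0,0,0]],[[0.7,0.2,52],[0,0,0]],[[0.7,0.2,60],[0,0,0]],[[0.7,0.2,64],[0,0,0]],[[0.7,0.2,66],[0,0,0]],[[0.7,0.2,66],[0,0,0]],[[0.7,0.2,66],[0,0,0]]]'
python3 -m jog '[[[0,0,0.4],[0,0,0]],[[0,0,0.4],[0,0,0]]]'
python3 -m jog '[[[0,0,0],[0,0,0]],[[0,0,0],[0,0,0]],[[0,0,0],[0,0,0]],[[0,0,-10],[0,0,0]],[[0,0,-40],[0,0,0]],[[0,0,-70],[0,0,0]],[[-40,0,-100],[0,0,0]],[[-80,0,-135],[0,0,0]],[[-80,0,-135],[0,0,0]],[[-80,0,-135],[0,0,0]]]' 68
python3 jig.py 58 w13
python3 - <<'E'
from look import *
ci,p,H,P=cloud();C=colours(H)
slab(P,C["yellow"]&(abs(P[...,1]-131)<60),100,118,"ridge");print("red",rect(ci,C["red"],.034,100))
E
```

```text
time: 47.08
tcp_pos: [0.5521, 0.0049, 0.0638]
eef_rot: [[-0.171, 0.985, 0.001], [0.985, 0.171, 0.0], [-0.0, 0.001, -1.0]]
contact_force: [0.4, 0.9, -1.6]
finger_gap: 0.054
gripper_force: 63.9
time: 47.32
tcp_pos: [0.5519, 0.0048, 0.0632]
eef_rot: [[-0.171, 0.985, 0.0], [0.985, 0.171, -0.0], [-0.0, 0.0, -1.0]]
contact_force: [0.8, -0.8, -1.4]
finger_gap: 0.0547
gripper_force: 63.9
time: 48.58
tcp_pos: [0.5653, -0.0735, 0.1983]
eef_rot: [[-0.171, 0.985, 0.0], [0.985, 0.171, 0.0], [0.0, 0.0, -1.0]]
contact_force: [0.5, 0.4, -0.6]
finger_gap: 0.0679
gripper_force: 0.0
stack n 6994 z [90.9 92.3 93.7] rel rect ((-0.4562034606933594, -0.01380157470703125), (56.07676696777344, 91.18524932861328), 0.06461378931999207)
jig rel ((-0.08987045288085938, -0.18822097778320312), (73.47649383544922, 98.28053283691406), 0.20368891954421997)
red []
```

View pics/w13.png

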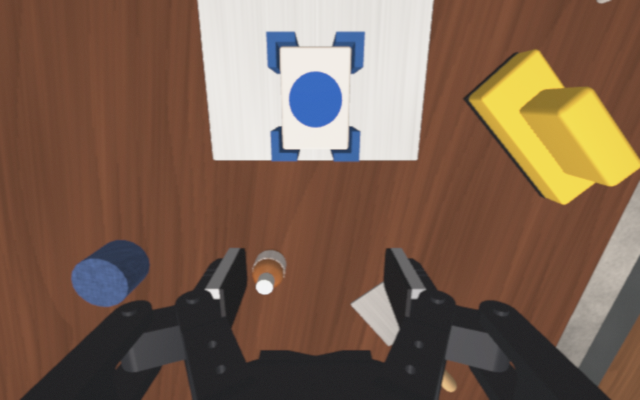

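The pack is complete: its top is at 92.3 mm, square, with the blue mark up at (315,99). One last look at the scraper and trough from above.

```bash
python3 -m jog '[[[0,0,-60],[0,0,0]],[[40,0,-90],[0,0,0]],[[90,0,-90],[0,0,0]],[[140,0,-90],[0,0,0]],[[190,0,-90],[0,0,0]],[[210,0,-90],[0,0,0]],[[210,0,-90],[0,0,0]],[[210,0,-90],[0,0,0]]]' >/dev/null
python3 - <<'E'
from look import *
ci,p,H,P=cloud(name="w14");C=colours(H)
slab(P,C["yellow"]&(abs(P[...,1]-131)<60)&(abs(P[...,0]-530)<90),100,118,"ridge");print("red",rect(ci,C["red"],.034,100))
o=np.array([512.,235.4]);a=np.radians(9.75);l=(P[...,:2]-o)@np.c_[[np.cos(a),np.sin(a)],[-np.sin(a),np.cos(a)]]
t=(l[...,1]>108)&(l[...,1]<220)&(abs(l[...,0])<100);h,s,v=cv2.split(H);chip=t&(h<30)&(s>50);q=P[chip]
print("chips n",len(q),"z max",np.percentile(q[:,2],[50,98,100]).round(1),"board y min",np.percentile(l[chip][:,1],[0,2]).round(1))
E
```

```text
ridge c 529.6 130.3 size 68.9 20.9 yaw 10.1 z 108.1 px [315. 174.]
red [(530.2, 131.6, 146.9, 60.0, 9.9, [315.0, 151.0])]Traceback (most recent call last):
  File "<stdin>", line 6, in <module>
    return _quantile_unchecked(
        a, q, axis, out, overwrite_input, method, keepdims, weights)
    return _ureduce(a,
                    func=_quantile_ureduce_func,
    ...<5 lines>...
                    overwrite_input=overwrite_input,
                    method=method)
    r = func(a, **kwargs)
    result = _quantile(arr,
                       quantiles=q,
    ...<2 lines>...
                       out=out,
                       weights=wgt)
    slices_having_nans = np.isnan(arr[-1, ...])
                                  ~~~^^^^^^^^^
IndexError: index -1 is out of bounds for axis 0 with size 0
```

View pics/w14.png

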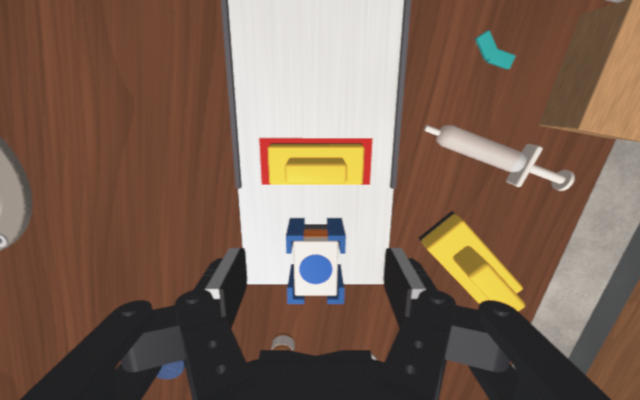

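The scraper is centred on the bay at (315,165) and the top plate is at (316,268) with a strip of orange side visible beyond it. I'll check the plate's lengthwise position and the trough in numbers only.

Run:
```python
from look import *
ci,p,H,P=cloud()
a=np.radians(9.85);B=np.c_[[np.cos(a),np.sin(a)],[-np.sin(a),np.cos(a)]];h,s,v=cv2.split(H)
l=(P[...,:2]-[552.3,3.8])@B
m=(abs(P[...,2]-92)<4)&(abs(l[...,0])<12)&(abs(l[...,1])<60);print("top plate y",np.percentile(l[m][:,1],[0.5,99.5]).round(1))
m=(abs(P[...,2]-92)<4)&(abs(l[...,1])<20)&(abs(l[...,0])<50);print("x",np.percentile(l[m][:,0],[0.5,99.5]).round(1))
for y0,y1 in((-39,-20),(-20,0),(0,20),(20,39)):
    m=(abs(P[...,2]-92)<4)&(abs(l[...,0])<25)&(l[...,1]>y0)&(l[...,1]<y1);print(y0,np.median(P[m][:,2]).round(2),end=" ")
m=(abs(l[...,0])<10)&(l[...,1]>30)&(l[...,1]<50);i=np.argsort(l[m][:,1]);print(np.c_[l[m][i][::8,1],P[m][i][::8,2]].round(0).tolist())
ci,p,H,P=cloud("top");h,s,v=cv2.split(H);l=(P[...,:2]-[512,235.4])@B
c=(l[...,1]>60)&(l[...,1]<225)&(abs(l[...,0])<103)&(h<30)&(s>50)&(v>90);q=P[c]
print("chips n",len(q),"z",np.percentile(q[:,2],[5,50,98,100]).round(1),"y",np.percentile(l[c][:,1],[0,2,98]).round(1))
w=(l[...,1]>-70)&(l[...,1]<108)&(abs(l[...,0])<98)&(s>60);print("non-white px on board",w.sum(),"high",((l[...,1]>-65)&(l[...,1]<108)&(abs(l[...,0])<95)&(P[...,2]>39)).sum())
```

```text
top plate y [-38.4  40.2]
x [-27.8  27.2]
-39 92.36 -20 92.76 0 92.77 20 92.26 [[30.0, 94.0], [31.0, 93.0], [32.0, 91.0], [32.0, 92.0], [33.0, 93.0], [34.0, 92.0], [34.0, 93.0], [35.0, 92.0], [36.0, 93.0], [36.0, 92.0], [37.0, 93.0], [38.0, 92.0], [38.0, 93.0], [39.0, 89.0], [39.0, 64.0], [39.0, 77.0], [39.0, 81.0], [40.0, 65.0], [40.0, 33.0], [40.0, 90.0], [40.0, 88.0], [40.0, 79.0], [40.0, 75.0], [40.0, 88.0], [40.0, 76.0], [40.0, 85.0], [40.0, 56.0], [40.0, 60.0], [40.0, 73.0], [40.0, 85.0], [40.0, 88.0], [40.0, 88.0], [40.0, 53.0], [40.0, 73.0], [40.0, 83.0], [40.0, 77.0], [40.0, 39.0], [40.0, 50.0], [41.0, 71.0], [41.0, 77.0], [41.0, 50.0], [41.0, 47.0], [41.0, 47.0], [41.0, 87.0], [41.0, 40.0], [41.0, 55.0], [41.0, 48.0], [41.0, 75.0], [41.0, 34.0], [42.0, 36.0], [43.0, 34.0], [44.0, 34.0], [45.0, 35.0], [46.0, 33.0], [47.0, 35.0], [48.0, 34.0], [49.0, 33.0], [49.0, 35.0]]Traceback (most recent call last):
  File "<stdin>", line 12, in <module>
    return _quantile_unchecked(
        a, q, axis, out, overwrite_input, method, keepdims, weights)
    return _ureduce(a,
                    func=_quantile_ureduce_func,
    ...<5 lines>...
                    overwrite_input=overwrite_input,
                    method=method)
    r = func(a, **kwargs)
    result = _quantile(arr,
                       quantiles=q,
    ...<2 lines>...
                       out=out,
                       weights=wgt)
    slices_having_nans = np.isnan(arr[-1, ...])
                                  ~~~^^^^^^^^^
IndexError: index -1 is out of bounds for axis 0 with size 0
```

Run:
```python
from look import *
ci,p,H,P=cloud("scene");h,s,v=cv2.split(H)
a=np.radians(9.75);B=np.c_[[np.cos(a),np.sin(a)],[-np.sin(a),np.cos(a)]];l=(P[...,:2]-[512,235.4])@B
reg=(l[...,1]>-60)&(l[...,1]<225)&(abs(l[...,0])<99)
c=reg&(h>5)&(h<32)&(s>45)&(v>90);c=cv2.morphologyEx(c.astype(np.uint8),cv2.MORPH_OPEN,np.ones((3,3)))>0
print(reg.sum(),c.sum(),"y",np.percentile(l[c][:,1],[0,2,50,98]).round(0) if c.any() else None,"z",np.percentile(P[c][:,2],[2,50,98,100]).round(0) if c.any() else None)
n,lab,st,ce=cv2.connectedComponentsWithStats(c.astype(np.uint8))
for i in range(1,n):
    if st[i,4]>15: k=lab==i;print(st[i,4],ce[i].round(),"xy",np.median(l[k],0).round(0),"y range",np.percentile(l[k][:,1],[3,97]).round(0),"z",np.percentile(P[k][:,2],[3,97]).round(0))
```

```text
12188 1062 y [120. 125. 142. 164.] z [ 9. 14. 33. 39.]
445 [497. 320.] xy [-54. 144.] y range [127. 165.] z [ 8. 24.]
264 [478. 342.] xy [ 14. 150.] y range [138. 163.] z [ 9. 14.]
160 [458. 342.] xy [ 50. 132.] y range [126. 135.] z [12. 38.]
193 [451. 354.] xy [ 73. 136.] y range [123. 153.] z [13. 27.]
```

```bash
python3 -c "
from rig import r
print(r.sign_off())"
```

```text
the job is handed in; nothing more can be done
None
```

I've handed the job in: all five parings are in the trough, the small scraper stands about 1 mm off the middle of its red bay, and base, both orange pads and top plate lie flat and square in the jig; one paring leans on another and reads up to 38 mm, and I viewed 15 pictures against the limit of 14.

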